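# Clamp the long finger bone in the spring-jaw holder

## Robot

A 6-joint arm with a two-finger parallel gripper is mounted at the origin on the work surface. World frame = base frame: x ahead of the robot, y to its left, z up, the work surface at z = 0. Lengths are in m, angles in rad, forces in N, time in s.
With the tool pointing down it reaches from about 0.35 to 0.85 m from the base axis. Payload 8.1 kg.
Tool frame: the origin (TCP) lies midway between the tips of the shut fingers; the grasp point (between the pads) lies 19 mm behind it; z points along the fingers, y is the direction in which the jaws open and shut (so a half turn about z gives the same grasp; the last joint's range is limited). The gripper opens to 93 mm and grips with 3 to 60 N. Pads are 15 mm wide; open, the fingers measure 128 mm over their backs; the gripper's body (75 mm by 188 mm) begins 65 mm behind the grasp point.
Start: joints at [-1.283, 0.13, 1.488, -0, 1.523, -0.085], TCP at [0.219, -0.559, 0.219] pointing down, gripper open.
Joint ranges: [-2.96, 2.96], [-0.89, 2.26], [0.02, 2.5], [-1.34, 4.48], [0, 2.73], [-2.66, 2.66]. Speed limits (rad/s): [2.39, 2.39, 2.79, 3.14, 3.14, 3.14].

## Interface

Orientations are given as [roll, pitch, yaw] about the fixed x, y, z axes, in that order (R = Rz(yaw) Ry(pitch) Rx(roll)).
In Python, from rig import manip, viewer, job gives the robot as it stands.
- The arm moves only by the tool apply_moves, never from a script. Its argument "deltas" is a list that holds one entry, the list of rows, each a list of 6 numbers: the shift along the tool's x, y, z in cm, then the turn, a rotation vector about the tool's x, y, z in degrees. A call has 1 to 20 rows; each row is the pose to reach, as a shift and turn from the pose commanded when the call began, along the tool's axes at that moment; what a row does not reach only later rows make up. A row lasts 1/12 s, in which the tool goes at most 41.7 mm and 7.16 degrees, less where a joint would pass 70% of its speed; a pose out of reach is approached as far as the arm can. A call with a gripper value outside its range is refused whole. "gripper" is the opening, from 0 (shut) to 1 (fully open), set as the call begins (left out, the last holds). The fingers move at their own pace and stop on an object; "squeeze" is the grip in N (left out, the last holds). Time passes only in rows, so rows that repeat a pose let the fingers close. It gives the time, the measured TCP pose, the force and the opening at its end, in the units of the state.
- manip.get_state(): the state, without advancing time (a new reading comes with each control period).
- viewer.grab_frame(name): name is "scene" or "top"; returns a dict with "image" (480x640x3 uint8, blue, green, red), "K" (3x3 intrinsics, pixels), "origin" and "rotation" of the camera in the world. Camera axes: x right, y down, z forward; pixel columns grow to the right and rows downward; lengths in m; the calibration is good to about 2 mm. A picture is of the moment at which its call begins. There is no depth.
- job.sign_off(): hands the job in, once; it reports no verdict.
The state is a dict: "clock": time; "qpos": joint angles; "qvel": joint speeds; "joint_efforts": joint torques, N m; "ee_pos": TCP position; "eef_rot": TCP orientation; "wrist_force": force on the tool from outside, world axes, zero at the start; "moment": the same for the moment, N m; "gripper_width": finger opening in m.
Only numpy, scipy, OpenCV 4.12 (cv2) and the standard library are available. Lean on these libraries where they do the work, as an engineer would, in place of code of your own. Each camera call takes 0.05 s, during which the arm holds its last target. There are 200 camera calls.

## Task

Load the longer of the two resin finger bones lengthwise into the spring-jaw holder, ready for pinning at the press: with the bone in the gripper, push the tall sprung jaw back with the bone's end, lower the bone flat onto the bed in front of the low fixed stop, and let go so that the spring holds it squarely between jaw and stop. Leave the shorter finger bone where it lies.

Things in the scene. Friction and masses are not known exactly. Their poses are not given: they have to be found in the camera images.
- long_phalanx: Longer of two cream resin finger bones: 80 mm long, 28 mm high and wide at the ends, shaft 18 mm thick mid-length (15 to 54 mm from the broad end, underside 5 mm above the bone's underside). 40 to 80 g. One end a flat broad base, the other a rounded double knuckle; may be clamped either way round. Origin: centre of its underside, mid-length; x along the bone to the knuckle end, z up.
- short_phalanx: The shorter bone of the same shape and material: 53 mm long, 18.5 mm high. Not wanted; to be left within 30 mm of where it lies. Origin: centre of its underside, x along it.
- holder: Steel spring-jaw holder fixed to the bench, 206 x 70 mm. Origin: on the bench under the middle of the clamped bone; z up, x from the low fixed stop to the tall sprung jaw and the dark spring box behind it (from x = 80 mm, 62 mm high). Flat bed 50 mm wide, top 18 mm above the bench. Stop: face at x = -40 mm, 56 mm wide, 18 mm thick, top 32 mm above the bench.
- jaw (a joint): Slide of the sprung jaw along the holder's +x, in m: 0 closed, 0.040 fully back; 0.018 with the bone clamped. The jaw is an upright steel plate 52 mm wide, 12 mm thick, top 70 mm above the bench; its flat face is at holder x = 22 mm plus this value (closed gap 62 mm, too short for the bone). Springs shut by itself: 2 N at 0, 4 N at 0.018, 7 N at 0.040.
Things that resemble listed ones, but are neither listed nor needed, are in the scene too. Leave any orange look-alike of the long_phalanx alone. There is more than one size of the holder; the one meant has the size given above.

How it is judged:
On the way, in this order (a step that is already met when the one before it is completed fails the run):
1. the long bone is lifted clear of the bench, higher than the fixed stop (height (world z) of long_phalanx above 0.033 m), for 0.1 s.
2. the sprung jaw is pushed back past the bone's length with the long bone over the bed (value of joint jaw above 0.0185 m and horizontal distance between long_phalanx and holder below 0.05 m), for 0.1 s.
At the end, for the whole second after the job is handed in: The long bone lies at rest on the bed, level and lengthwise within 10 degrees, height within 4 mm, middle within 5 mm along and 15 mm across of the clamped position, the jaw sprung back onto it (14 to 22 mm open). The short bone is within 30 mm of its start (x of long_phalanx in the frame of holder between -0.005 and 0.005 m and y of long_phalanx in the frame of holder between -0.015 and 0.015 m and z of long_phalanx in the frame of holder between 0.014 and 0.022 m and angle between the x axis of long_phalanx and the x axis of holder, either way round below 0.18 rad and angle between long_phalanx's own z axis and vertical below 0.18 rad and value of joint jaw between 0.014 and 0.022 m and linear speed of long_phalanx below 0.02 m/s); the robot touches nothing.
It fails at once if the shorter bone is moved more than 30 mm (distance of short_phalanx from where it was at the start of the episode above 0.03 m).
It also fails if it takes over 35 s, if anything falls off the work surface, if the arm or the gripper's body presses on something with over 40 N, if the wrist force passes 120 N, or if a joint passes its speed limit or range.

## Working session

There is one attempt and no reset: what is moved stays moved. The work goes in short steps, Python scripts to look and compute and a tool call to move; the robot and the scene stay as the last step left them, time stands still between calls to the robot, and variables do not carry over. Pictures are saved under pics/ and viewed, about 8 in all and at most 12, crops included, and the job is handed in when it is done.

Besides the shell and the picture viewer there is one more tool, called after "Emit:" by a JSON object that holds its "method" and its "body". apply_moves: Moves the arm, as the interface text tells. Its arguments: {"type":"object","properties":{"deltas":{"type":"array"},"gripper":{"type":"number"},"squeeze":{"type":"number"}},"required":["deltas"]}

```bash
mkdir -p pics; ls; cat > h.py <<'E'
import numpy as np,cv2,pickle
from rig import manip,viewer,job
def grab(n,f):
    d=viewer.grab_frame(n); cv2.imwrite('pics/%s.png'%f,d['image']); pickle.dump({k:np.array(d[k]) for k in('image','K','origin','rotation')},open('pics/%s.pkl'%f,'wb')); return d
def load(f): return pickle.load(open('pics/%s.pkl'%f,'rb'))
def ray(d,uv,z):
    uv=np.atleast_2d(np.asarray(uv,float)); r=np.c_[uv,np.ones(len(uv))]@np.linalg.inv(d['K']).T@np.array(d['rotation']).T
    o=np.array(d['origin']); return o+r*((z-o[2])/r[:,2])[:,None]
def proj(d,P):
    p=(np.atleast_2d(P)-d['origin'])@np.array(d['rotation'])@np.array(d['K']).T; return p[:,:2]/p[:,2:]
E
python3 - <<'E'
from h import *
for n in('scene','top'):
    d=grab(n,n+'0'); print(n,np.round(d['K'],1).tolist(),np.round(d['origin'],3),np.round(d['rotation'],3).tolist())
print(manip.get_state())
E
```

```text
pics
scene [[615.8, 0.0, 316.3], [0.0, 615.8, 242.7], [0.0, 0.0, 1.0]] [ 1.078 -0.458  0.786] [-2.329, 0.019, 0.943]
top [[616.2, 0.0, 320.4], [0.0, 616.2, 238.0], [0.0, 0.0, 1.0]] [ 0.257 -0.014  1.283] [-2.975, -0.001, -1.559]
{'clock': 0.1, 'qpos': array([-1.28339945e+00,  1.31093950e-01,  1.48914445e+00,  3.64582488e-05,
        1.52299508e+00, -8.54070525e-02]), 'qvel': array([-1.04382596e-03, -1.76803963e-03, -2.31199853e-03, -4.76249853e-04,
       -3.64281941e-06, -6.20037145e-04]), 'joint_efforts': array([ 3.07627251e-04, -5.61344433e+01, -4.93095481e+01,  7.69657572e-02,
        2.92008987e-02, -6.28978478e-05]), 'ee_pos': array([ 0.21842434, -0.55829282,  0.21770162]), 'eef_rot': array([-3.13996091e+00, -1.76249099e-04,  3.72802018e-01]), 'wrist_force': array([0.34344267, 0.3556746 , 0.42633202]), 'moment': array([-0.00305478, -0.03084622, -0.00463666]), 'gripper_width': 0.09307072803858307}
```

View pics/top0.png

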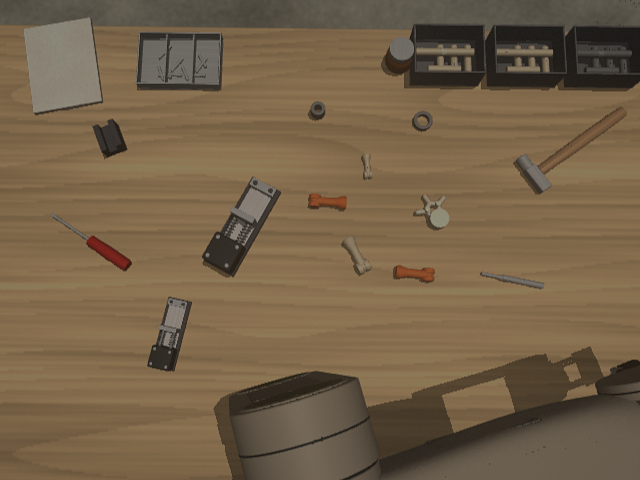

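View pics/scene0.png

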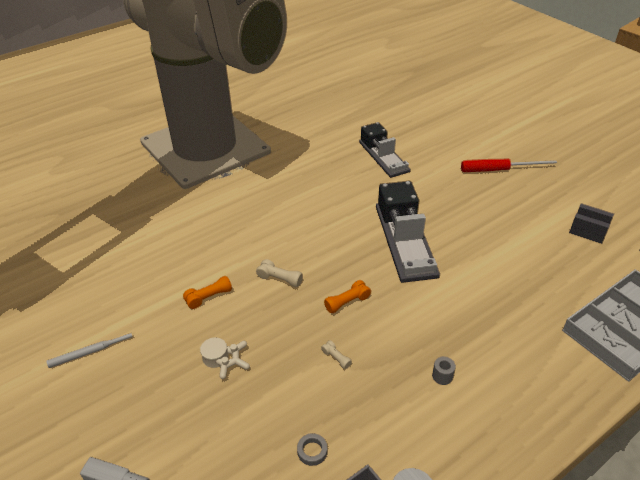

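```bash
cat >> h.py <<'E'
from scipy.spatial.transform import Rotation as Ro
_l=load
def fix(d):
    r=np.asarray(d['rotation'])
    if r.size==3: d['rotation']=Ro.from_euler('xyz',r).as_matrix()
    return d
def load(f): return fix(_l(f))
E
python3 - <<'E'
from h import *
t=load('top0');s=load('scene0')
def crop(d,x,y,w,h,k): return cv2.resize(d['image'][y:y+h,x:x+w],None,fx=k,fy=k,interpolation=cv2.INTER_CUBIC)
a=crop(t,190,165,100,120,5) # 500x600
b=crop(t,330,225,60,60,5)
c=crop(s,250,250,60,60,5)
cv2.imwrite('pics/m1.png',np.hstack([a,np.vstack([b,c])]))
cv2.imwrite('pics/m2.png',crop(s,365,170,85,115,5))
for n,d,R in(('top',t,(300,140,100,150)),('scene',s,(240,250,130,130))):
    x,y,w,h=R
    im=d['image'][y:y+h,x:x+w]; hsv=cv2.cvtColor(im,cv2.COLOR_BGR2HSV)
    print(n,'bone px',d['image'][(262,268)[0] if n=='top' else 274, 360 if n=='top' else 280],'bench',im[5,5])
    m=((hsv[...,1]<75)&(hsv[...,2]>90)).astype(np.uint8)
    nn,L,st,ce=cv2.connectedComponentsWithStats(m)
    for i in range(1,nn):
        if st[i,4]>60:
            pts=np.argwhere(L==i)[:,::-1]+[x,y]
            print(st[i],ce[i]+[x,y],cv2.minAreaRect(pts.astype(np.float32)), 'P',ray(d,ce[i]+[x,y],.014).round(4))
            r=cv2.boxPoints(cv2.minAreaRect(pts.astype(np.float32))); print(ray(d,r,.014)[:,:2].round(4).tolist())
E
```

```text
top bone px [100 125 142] bench [ 74 105 129]
scene bone px [123 159 178] bench [107 163 194]
```

View pics/m1.png

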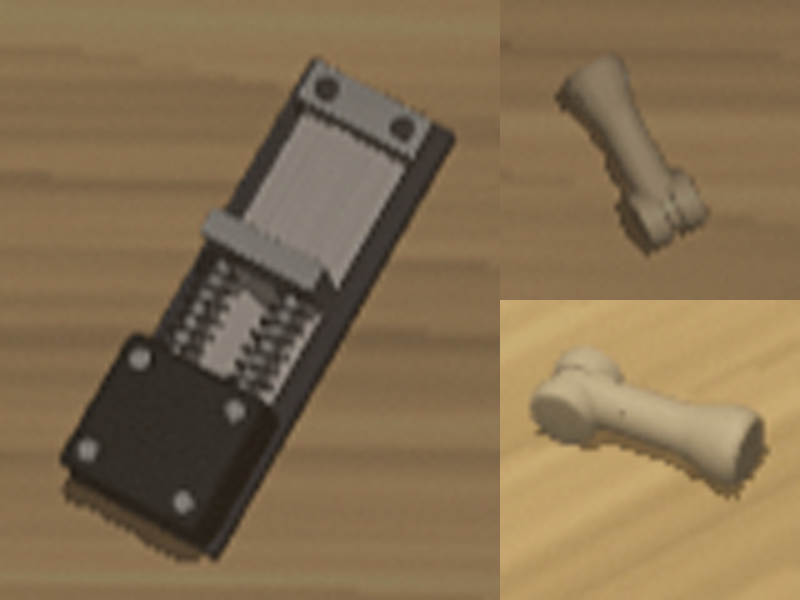

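View pics/m2.png

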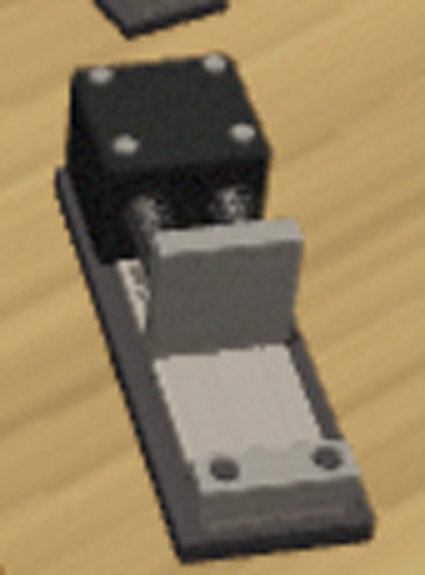

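```bash
python3 - <<'E'
from h import *
from scipy.optimize import least_squares
t=load('top0');s=load('scene0')
def o(p,x,y): return (np.array(p,float)+.5)/5-.5+[x,y]
P=np.array([(-58,-28,32),(-58,28,32),(-40,-28,32),(-40,28,32),(22,-26,70),(22,26,70)])/1e3
T=o([(315,58),(437,122),(298,97),(415,158),(215,208),(330,268)],190,165)
S=o([(360,470),(203,490),(345,440),(190,452),(302,242),(158,250)],365,170)
def W(q):
    c,n=np.cos(q[2]),np.sin(q[2]); return P@np.array([[c,n,0],[-n,c,0],[0,0,1]])+[q[0],q[1],0]
f=lambda q:np.r_[proj(t,W(q))-T,proj(s,W(q))-S].ravel()
q0=[*ray(t,[[245,213]],.02)[0,:2],np.radians(150)]
r=least_squares(f,q0,loss='soft_l1'); print('holder',r.x[:2].round(4),np.degrees(r.x[2]));print(f(r.x).reshape(-1,2).round(1).tolist())
for sel,nm in((slice(0,6),'top'),(slice(6,12),'scene')):
    r1=least_squares(lambda q:f(q).reshape(-1,2)[sel].ravel(),q0); print(nm,r1.x[:2].round(4),np.degrees(r1.x[2]))
# bone
for n,d,(x,y,w,h),sx in(('top',t,(330,225,60,60),92),('scene',s,(250,250,60,50),95)):
    im=d['image'][y:y+h,x:x+w]; hsv=cv2.cvtColor(im,cv2.COLOR_BGR2HSV)
    m=cv2.morphologyEx((hsv[...,1]<sx).astype(np.uint8),cv2.MORPH_OPEN,np.ones((2,2),np.uint8))
    nn,L,st,ce=cv2.connectedComponentsWithStats(m); i=1+np.argmax(st[1:,4])
    pts=(np.argwhere(L==i)[:,::-1]+[x,y]).astype(np.float32)
    X=ray(d,pts,.014)[:,:2]; c=X.mean(0); w_,v=np.linalg.eigh(np.cov((X-c).T)); a=v[:,1]; pr=(X-c)@a; pc=(X-c)@v[:,0]
    print(n,st[i],'cen',c.round(4),'axis deg',np.degrees(np.arctan2(a[1],a[0])),'ext',pr.min(),pr.max(),'mid',(c+a*(pr.min()+pr.max())/2).round(4),'w',np.ptp(pc))
E
```

```text
holder [0.53   0.1312] 152.70536434022625
[[0.4, 1.2], [-0.5, 0.6], [-0.4, 0.7], [-0.2, 0.8], [-0.0, 0.7], [-0.4, 0.6], [0.5, 1.6], [-0.1, 1.6], [0.5, 0.3], [-0.1, 1.8], [0.2, 0.1], [0.1, 1.9]]
top [0.5316 0.1308] 152.86840753315587
scene [0.5277 0.1332] 152.17555758723591
top [ 14  12  28  38 396] cen [ 0.4339 -0.091 ] axis deg -150.27059014736076 ext -0.04125238594867164 0.039154309814226185 mid [ 0.4348 -0.0905] w 0.027426348379821098
scene [  7  10  46  28 591] cen [ 0.4336 -0.0883] axis deg -151.89859472284567 ext -0.045171363909647634 0.04023518487598662 mid [ 0.4358 -0.0871] w 0.043329755074368495
```

```bash
cat >> h.py <<'E'
def go(x,y,z,yawdeg,tip=0):
    s=manip.get_state(); R=Ro.from_euler('xyz',s['eef_rot']); G=Ro.from_euler('xyz',[np.pi,0,np.radians(yawdeg)])
    print('clk',round(s['clock'],2),'pos',s['ee_pos'].round(4),'rot',np.degrees(s['eef_rot']).round(2),'F',s['wrist_force'].round(1),'w',round(s['gripper_width'],4))
    print('delta cm',(R.inv().apply(np.array([x,y,z])-s['ee_pos'])*100).round(2),'deg',np.degrees((R.inv()*G).as_rotvec()).round(2))
E
python3 -c "
from h import *
go(.4396,-.0868,.12,29.5)"
```

```text
clk 0.1 pos [ 0.2184 -0.5583  0.2177] rot [-1.7991e+02 -1.0000e-02  2.1360e+01] F [0.3 0.4 0.4] w 0.0931
delta cm [ 37.77 -35.84   9.84] deg [-0.09 -0.02 -8.14]
```

Emit:
{"method": "apply_moves", "body": {"deltas": [[[37.8,-35.8,9.8,0,0,-8.1],[37.8,-35.8,9.8,0,0,-8.1],[37.8,-35.8,9.8,0,0,-8.1],[37.8,-35.8,9.8,0,0,-8.1],[37.8,-35.8,9.8,0,0,-8.1],[37.8,-35.8,9.8,0,0,-8.1],[37.8,-35.8,9.8,0,0,-8.1],[37.8,-35.8,9.8,0,0,-8.1],[37.8,-35.8,9.8,0,0,-8.1],[37.8,-35.8,9.8,0,0,-8.1],[37.8,-35.8,9.8,0,0,-8.1],[37.8,-35.8,9.8,0,0,-8.1],[37.8,-35.8,9.8,0,0,-8.1],[37.8,-35.8,9.8,0,0,-8.1],[37.8,-35.8,9.8,0,0,-8.1],[37.8,-35.8,9.8,0,0,-8.1],[37.8,-35.8,9.8,0,0,-8.1],[37.8,-35.8,9.8,0,0,-8.1]]], "gripper": 0.8}}

```text
clock: 1.6
ee_pos: [0.44, -0.0889, 0.1209]
eef_rot: [3.141, -0.0, 0.512]
wrist_force: [-0.7, 0.7, -0.0]
gripper_width: 0.0745
```

```bash
python3 -c "
from h import *
go(.4396,-.0868,.005,29.5)
grab('scene','s1');d=load('s1');a=cv2.resize(d['image'][160:320,180:380],None,fx=4,fy=3.75);cv2.imwrite('pics/s1c.png',cv2.resize(d['image'][170:320,180:380],None,fx=4,fy=4))"
```

```text
clk 1.6 pos [ 0.44   -0.0889  0.1209] rot [ 1.7997e+02 -1.0000e-02  2.9350e+01] F [-0.7  0.7 -0. ] w 0.0745
delta cm [ 0.06 -0.21 11.59] deg [ 0.03 -0.01 -0.15]
```

View pics/s1c.png

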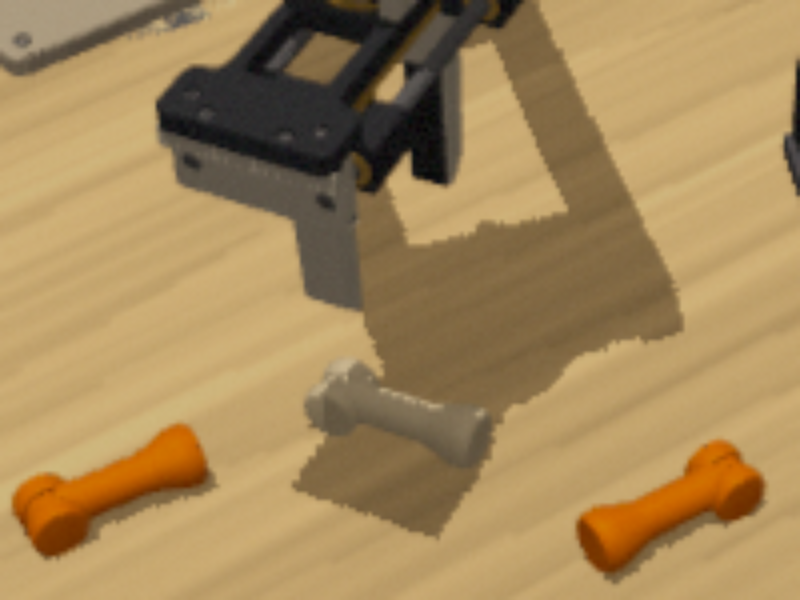

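The gripper sits above the bone, with its fingers at about (330,270) and (435,150) in the crop on either side of the bone at (400,415), and aligned with it. Descending.

Emit:
{"method": "apply_moves", "body": {"deltas": [[[0.1,-0.2,3,0,0,-0.2],[0.1,-0.2,6,0,0,-0.2],[0.1,-0.2,9,0,0,-0.2],[0.1,-0.2,11,0,0,-0.2],[0.1,-0.2,11.6,0,0,-0.2],[0.1,-0.2,11.6,0,0,-0.2],[0.1,-0.2,11.6,0,0,-0.2]]]}}

```text
clock: 2.23
ee_pos: [0.4405, -0.0861, 0.0055]
eef_rot: [3.141, -0.0, 0.517]
wrist_force: [0.2, 0.0, 0.8]
gripper_width: 0.074
```

Emit:
{"method": "apply_moves", "body": {"deltas": [[[0,0,0,0,0,0],[0,0,0,0,0,0],[0,0,0,0,0,0],[0,0,0,0,0,0],[0,0,0,0,0,0],[0,0,0,0,0,0],[0,0,0,0,0,0],[0,0,0,0,0,0],[0,0,0,0,0,0],[0,0,0,0,0,0]]], "gripper": 0, "squeeze": 35}}

```text
clock: 3.07
ee_pos: [0.44, -0.0854, 0.0046]
eef_rot: [-3.141, 0.0, 0.518]
wrist_force: [-0.4, -0.5, 1.2]
gripper_width: 0.0176
```

Emit:
{"method": "apply_moves", "body": {"deltas": [[[0,0,-1,0,0,0],[0,0,-3,0,0,0],[0,0,-6,0,0,0],[0,0,-9,0,0,0],[0,0,-10,0,0,0],[0,0,-10,0,0,0],[0,0,-10,0,0,0]]]}}

```text
clock: 3.65
ee_pos: [0.4404, -0.0856, 0.1049]
eef_rot: [3.141, -0.001, 0.518]
wrist_force: [-0.6, 0.7, -0.8]
gripper_width: 0.0178
```

```bash
python3 - <<'E'
from h import *
# stage point: bone centre at holder x=-12mm-> grasp pt (bone x -5.5 => shift -5.5 in holder x), underside z 0.075
h=np.array([.530,.1312]);a=np.radians(152.7);hx=np.array([np.cos(a),np.sin(a)])
p=h+hx*(-.030-.0055); go(p[0],p[1],.105,-27.3)
grab('scene','s2');d=load('s2');u,v=proj(d,manip.get_state()['ee_pos'])[0].astype(int);print(u,v)
cv2.imwrite('pics/s2c.png',cv2.resize(d['image'][v-60:v+60,u-80:u+80],None,fx=5,fy=5,interpolation=cv2.INTER_CUBIC))
E
```

```text
clk 3.65 pos [ 0.4404 -0.0856  0.1049] rot [ 1.7994e+02 -5.0000e-02  2.9660e+01] F [-0.6  0.7 -0.8] w 0.0178
delta cm [ 2.045e+01 -1.143e+01 -1.000e-02] deg [ 3.000e-02 -8.000e-02  5.696e+01]
279 236
```

View pics/s2c.png

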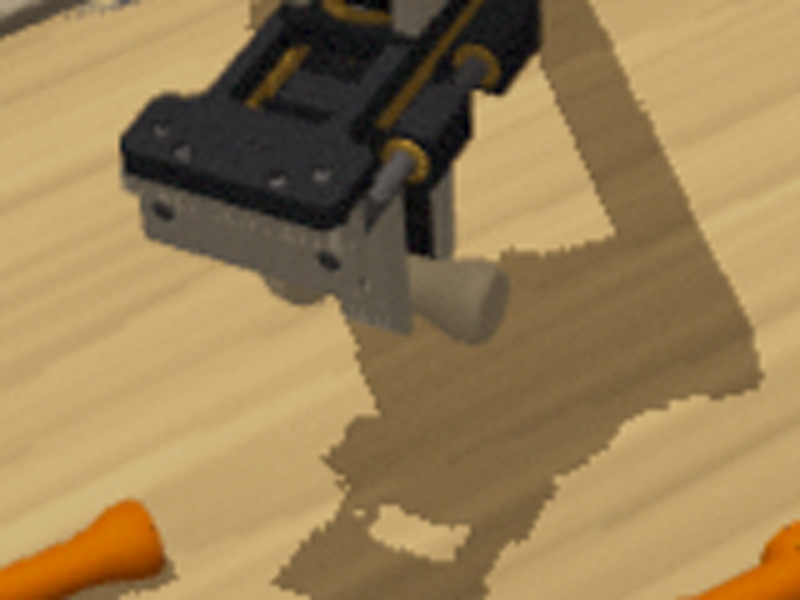

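The bone is held level by the shaft. Its broad end shows on the right, with the face centre at about (488,302) in the crop, and the knuckle is behind the finger.

```bash
python3 - <<'E'
from h import *
d=load('s2');s=manip.get_state();R=Ro.from_euler('xyz',s['eef_rot'])
for p in[(488,302),(505,266),(472,341)]:
    uv=np.array(p)/5+[279-80-.4,236-60-.4]
    # plane containing tool x axis, vertical: intersect ray with plane y_tool=0
    r=d['rotation']@np.linalg.inv(d['K'])@[*uv,1]; o=R.inv().apply(d['origin']-s['ee_pos']); rr=R.inv().apply(r)
    print(p,(o-rr*o[1]/rr[1]).round(4), 'z-plane',R.inv().apply(ray(d,uv,.1144)[0]-s['ee_pos']).round(4))
E
```

```text
(488, 302) [ 0.0309  0.     -0.0134] z-plane [ 0.0296 -0.0025 -0.0109]
(505, 266) [ 0.0376  0.     -0.0314] z-plane [ 0.0272 -0.0202 -0.0109]
(472, 341) [0.0242 0.     0.0063] z-plane [ 0.0328  0.0159 -0.0109]
```

Emit:
{"method": "apply_moves", "body": {"deltas": [[[20.4,-11.4,0,0,0,57],[20.4,-11.4,0,0,0,57],[20.4,-11.4,0,0,0,57],[20.4,-11.4,0,0,0,57],[20.4,-11.4,0,0,0,57],[20.4,-11.4,0,0,0,57],[20.4,-11.4,0,0,0,57],[20.4,-11.4,0,0,0,57],[20.4,-11.4,0,0,0,57],[20.4,-11.4,0,0,0,57],[20.4,-11.4,0,0,0,57],[20.4,-11.4,0,0,0,57],[20.4,-11.4,0,0,0,57]]]}}

```text
clock: 4.78
ee_pos: [0.5604, 0.1142, 0.1039]
eef_rot: [3.141, 0.001, -0.476]
wrist_force: [0.5, -0.4, -0.6]
gripper_width: 0.0174
```

```bash
python3 - <<'E'
from h import *
h=np.array([.530,.1312]);a=np.radians(152.7);hx=np.array([np.cos(a),np.sin(a)])
p=h+hx*(-.030-.0055); go(p[0],p[1],.043,-27.3)
for n in('scene','top'):
    grab(n,n+'3')
d=load('scene3');e=load('top3')
u,v=proj(d,manip.get_state()['ee_pos'])[0].astype(int);print(u,v)
A=cv2.resize(d['image'][v-60:v+90,u-50:u+50],None,fx=4,fy=4,interpolation=cv2.INTER_CUBIC)
u,v=proj(e,manip.get_state()['ee_pos'])[0].astype(int);print(u,v)
B=cv2.resize(e['image'][v-60:v+90,u-50:u+50],None,fx=4,fy=4,interpolation=cv2.INTER_CUBIC)
cv2.imwrite('pics/m3.png',np.hstack([A,B]))
E
```

```text
clk 4.78 pos [0.5604 0.1142 0.1039] rot [ 1.7996e+02  6.0000e-02 -2.7270e+01] F [ 0.5 -0.4 -0.6] w 0.0174
delta cm [ 0.07 -0.11  6.09] deg [0.04 0.06 0.03]
421 226
256 184
```

View pics/m3.png

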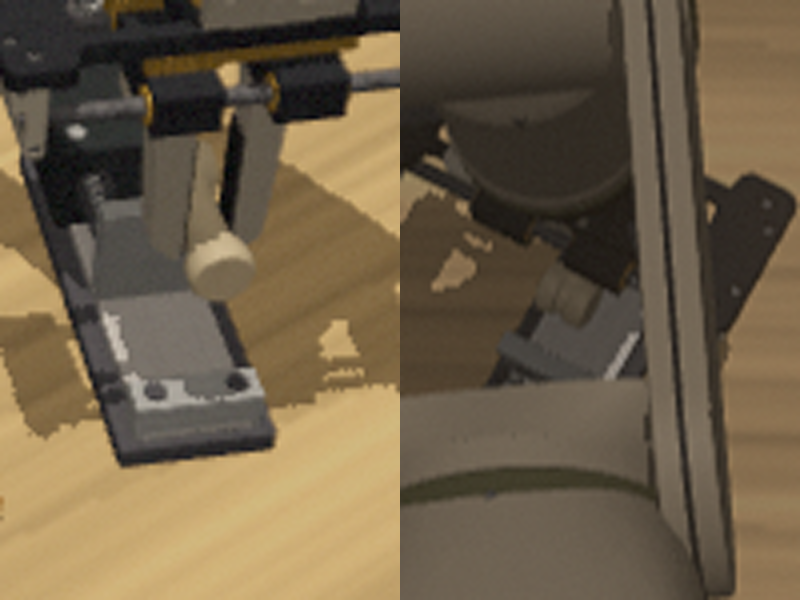

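Left crop: the broad-end face is at (221,265), above the bed and in front of the jaw. Right crop: the knuckle is at (170,292), just in front of the jaw's top edge. Checking the offset.

```bash
python3 - <<'E'
from h import *
d=load('scene3');e=load('top3');s=manip.get_state();R=Ro.from_euler('xyz',s['eef_rot'])
h=np.array([.530,.1312,0]);H=Ro.from_euler('z',152.7,degrees=True)
def rep(d,p,o,z,n):
    P=ray(d,np.array(p)/4+np.array(o)-.4,z)[0]; print(n,'tool',R.inv().apply(P-s['ee_pos']).round(4),'holder',H.inv().apply(P-h).round(4))
rep(d,(221,265),(371,166),s['ee_pos'][2]+.0095,'base centre')
# knuckle silhouette in top: left edge/right edge of end at top ~z 0.118 mid
for p in((137,300),(185,325),(160,314)): rep(e,p,(206,124),s['ee_pos'][2]+.0095,'kn')
print('TCP holder',H.inv().apply(s['ee_pos']-h).round(4))
E
```

```text
base centre tool [ 0.0233 -0.0003 -0.0095] holder [-0.0585  0.0006  0.114 ]
kn tool [-0.0417 -0.0124 -0.0095] holder [ 0.0065 -0.0115  0.114 ]
kn tool [-0.0416  0.0143 -0.0095] holder [0.0065 0.0151 0.114 ]
kn tool [-0.0425  0.0009 -0.0095] holder [0.0074 0.0018 0.114 ]
TCP holder [-0.0351  0.0009  0.1045]
```

```bash
cat > ov.py <<'E'
from h import *
def ov(f,pos,rot,off,zb,c,w,h,k):
    # dots: expected base face (bone x=-40 -> tool +x), knuckle end, 28mm square about centre; off = tool x of bone centre, zb = tool z of underside
    d=load(f);R=Ro.from_euler('xyz',rot); im=cv2.resize(d['image'][c[1]:c[1]+h,c[0]:c[0]+w],None,fx=k,fy=k,interpolation=cv2.INTER_CUBIC)
    for x,col in((off+.04,(0,0,255)),(off-.04,(255,0,0))):
        th=np.linspace(0,2*np.pi,24,endpoint=False); P=np.c_[0*th+x,.014*np.cos(th),zb-.014+.014*np.sin(th)]
        for q in proj(d,R.apply(P)+pos): cv2.circle(im,tuple(int(v) for v in (q-c+.5)*k),1,col,-1)
    return im
E
python3 - <<'E'
from ov import *
s=manip.get_state()
A=ov('s2',[.4404,-.0856,.1049],np.radians([179.94,-.05,29.66]),-.0055,.0046,(248,215),60,50,6.6)
B=ov('scene3',s['ee_pos'],s['eef_rot'],-.0055,.0046,(400,195),60,50,6.6)
cv2.imwrite('pics/m4.png',np.hstack([A,B]));print(A.shape)
E
```

```text
(330, 396, 3)
```

View pics/m4.png

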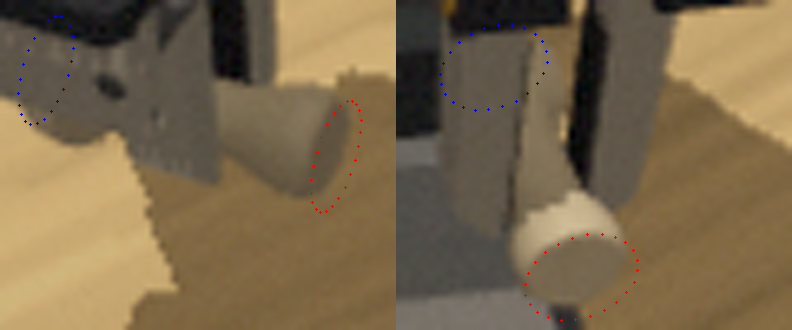

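The overlay agrees to about 3 mm and shows no tilt: the actual face is about 12 crop pixels up and left of the prediction. Lowering in front of the jaw.

Emit:
{"method": "apply_moves", "body": {"deltas": [[[0,-0.1,2,0,0,0],[0,-0.1,4,0,0,0],[0,-0.1,5.5,0,0,0],[0,-0.1,6.1,0,0,0],[0,-0.1,6.1,0,0,0],[0,-0.1,6.1,0,0,0]]]}}

```text
clock: 5.38
ee_pos: [0.5615, 0.1154, 0.044]
eef_rot: [3.142, 0.0, -0.477]
wrist_force: [0.4, -0.8, 0.5]
gripper_width: 0.0176
```

Emit:
{"method": "apply_moves", "body": {"deltas": [[[-0.3,0,0,0,0,0],[-0.5,0,0,0,0,0],[-0.5,0,0,0,0,0],[-0.5,0,0,0,0,0]]]}}

```text
clock: 5.72
ee_pos: [0.5574, 0.1179, 0.0445]
eef_rot: [-3.141, -0.001, -0.477]
wrist_force: [-0.0, 0.4, -0.3]
gripper_width: 0.0178
```

Emit:
{"method": "apply_moves", "body": {"deltas": [[[-0.3,0,0,0,0,0],[-0.5,0,0,0,0,0],[-0.5,0,0,0,0,0],[-0.5,0,0,0,0,0]]]}}

```text
clock: 6.05
ee_pos: [0.5524, 0.1201, 0.0436]
eef_rot: [3.142, 0.0, -0.477]
wrist_force: [-0.8, -0.1, -0.2]
gripper_width: 0.0178
```

Emit:
{"method": "apply_moves", "body": {"deltas": [[[-0.3,0,0,0,0,0],[-0.5,0,0,0,0,0],[-0.5,0,0,0,0,0],[-0.5,0,0,0,0,0]]]}}

```text
clock: 6.38
ee_pos: [0.5483, 0.1223, 0.0438]
eef_rot: [-3.141, -0.001, -0.477]
wrist_force: [1.4, -0.7, -0.3]
gripper_width: 0.0177
```

Emit:
{"method": "apply_moves", "body": {"deltas": [[[-0.3,0,0,0,0,0],[-0.5,0,0,0,0,0],[-0.5,0,0,0,0,0],[-0.5,0,0,0,0,0]]]}}

```text
clock: 6.72
ee_pos: [0.5437, 0.1247, 0.0437]
eef_rot: [-3.141, -0.0, -0.477]
wrist_force: [2.7, -2.9, 0.1]
gripper_width: 0.0179
```

Emit:
{"method": "apply_moves", "body": {"deltas": [[[-0.4,0,0,0,0,0],[-0.8,0,0,0,0,0],[-1.2,0,0,0,0,0],[-1.6,0,0,0,0,0],[-1.9,0,0,0,0,0],[-1.9,0,0,0,0,0],[-1.9,0,0,0,0,0]]]}}

```text
clock: 7.3
ee_pos: [0.5268, 0.1335, 0.0438]
eef_rot: [-3.141, -0.001, -0.477]
wrist_force: [6.3, -2.3, -2.0]
gripper_width: 0.0178
```

```bash
python3 - <<'E'
from ov import *
s=manip.get_state();print(s['wrist_force'].round(1),s['ee_pos'].round(4))
grab('scene','s5')
h=np.array([.530,.1312,0]);H=Ro.from_euler('z',152.7,degrees=True)
t=H.inv().apply(s['ee_pos']-h);print(t.round(4))
B=ov('s5',s['ee_pos'],s['eef_rot'],-.0085,.0046,(380,175),75,100,6)
d=load('s5')
# reference marks: jaw top front corners for q=.018(green) and .026(yellow); stop inner edge
for q,c in((.018,(0,255,0)),(.026,(0,255,255))):
    for p in proj(d,H.apply([[.022+q,-.026,.07],[.022+q,.026,.07]])+h): cv2.circle(B,tuple(int(v) for v in (p-[380,175]+.5)*6),2,c,-1)
for p in proj(d,H.apply([[-.04,y,.032] for y in(-.028,-.014,0,.014,.028)])+h): cv2.circle(B,tuple(int(v) for v in (p-[380,175]+.5)*6),2,(255,0,255),-1)
cv2.imwrite('pics/m5.png',B)
E
```

```text
[ 6.3 -2.3 -2. ] [0.5268 0.1335 0.0438]
[ 0.0039 -0.0006  0.0438]
```

View pics/m5.png

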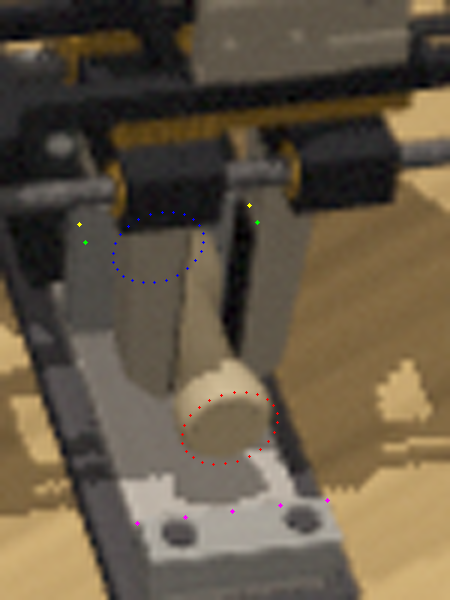

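The jaw is back: the push force is about 6 N and the top corner is near the yellow mark for 26 mm. The base face at (230,420) is clear of the stop edge at about (230,500). Lowering onto the bed.

Emit:
{"method": "apply_moves", "body": {"deltas": [[[0,0,0.5,0,0,0],[0,0,1,0,0,0],[0,0,1.4,0,0,0],[0,0,1.7,0,0,0],[0,0,1.7,0,0,0]]]}}

```text
clock: 7.77
ee_pos: [0.5272, 0.1335, 0.0267]
eef_rot: [-3.141, -0.001, -0.477]
wrist_force: [4.9, -2.4, 0.3]
gripper_width: 0.0177
```

Emit:
{"method": "apply_moves", "body": {"deltas": [[[0,0,0.1,0,0,0],[0,0,0.2,0,0,0],[0,0,0.2,0,0,0]]]}}

```text
clock: 8.02
ee_pos: [0.5275, 0.1335, 0.0252]
eef_rot: [-3.141, -0.001, -0.477]
wrist_force: [5.0, -2.2, 2.5]
gripper_width: 0.0179
```

Emit:
{"method": "apply_moves", "body": {"deltas": [[[0,0,0.1,0,0,0],[0,0,0.2,0,0,0],[0,0,0.2,0,0,0]]]}}

```text
clock: 8.27
ee_pos: [0.5276, 0.1335, 0.0233]
eef_rot: [-3.141, -0.002, -0.477]
wrist_force: [5.3, -2.6, 1.2]
gripper_width: 0.0179
```

Emit:
{"method": "apply_moves", "body": {"deltas": [[[0,0,0.1,0,0,0],[0,0,0.15,0,0,0],[0,0,0.15,0,0,0]]]}}

```text
clock: 8.52
ee_pos: [0.5278, 0.1335, 0.0226]
eef_rot: [-3.141, -0.002, -0.477]
wrist_force: [1.0, -3.4, 8.2]
gripper_width: 0.0178
```

```bash
python3 - <<'E'
from h import *
s=manip.get_state();print(s['wrist_force'].round(1),s['ee_pos'].round(4))
grab('scene','s6');d=load('s6')
cv2.imwrite('pics/s6c.png',cv2.resize(d['image'][195:280,375:450],None,fx=7,fy=7,interpolation=cv2.INTER_CUBIC))
E
```

```text
[ 1.  -3.4  8.2] [0.5278 0.1335 0.0226]
```

View pics/s6c.png

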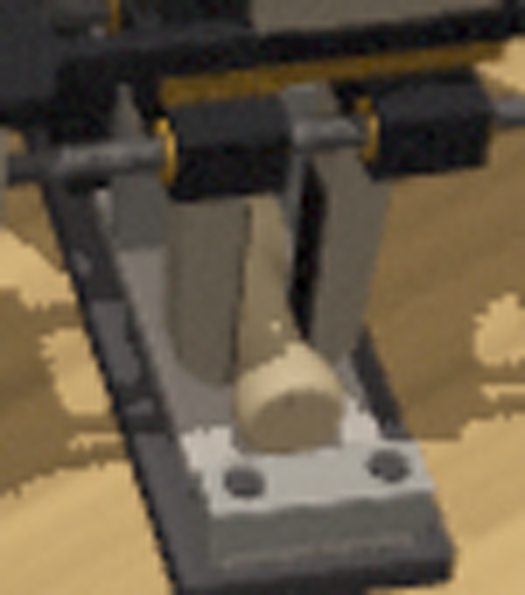

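The bone is on the bed: the vertical force is 8 N at the expected height, and the bottom of the face is cut off by the stop's edge at about (290,450). I'll ease up slightly and back the bone towards the stop.

Emit:
{"method": "apply_moves", "body": {"deltas": [[[0,0,-0.1,0,0,0],[0.2,0,-0.1,0,0,0],[0.4,0,-0.1,0,0,0],[0.4,0,-0.1,0,0,0],[0.4,0,-0.1,0,0,0]]]}}

```text
clock: 8.98
ee_pos: [0.531, 0.1316, 0.0226]
eef_rot: [-3.141, -0.001, -0.477]
wrist_force: [5.3, -0.9, 3.0]
gripper_width: 0.0178
```

Emit:
{"method": "apply_moves", "body": {"deltas": [[[0.1,0,0,0,0,0],[0.15,0,0,0,0,0],[0.15,0,0,0,0,0],[0.15,0,0,0,0,0]]]}}

```text
clock: 9.32
ee_pos: [0.5318, 0.1312, 0.0226]
eef_rot: [-3.141, 0.0, -0.477]
wrist_force: [1.9, 1.1, 5.5]
gripper_width: 0.0177
```

Emit:
{"method": "apply_moves", "body": {"deltas": [[[0.1,0,0,0,0,0],[0.15,0,0,0,0,0],[0.15,0,0,0,0,0],[0.15,0,0,0,0,0]]]}}

```text
clock: 9.65
ee_pos: [0.533, 0.1306, 0.0226]
eef_rot: [-3.141, 0.0, -0.477]
wrist_force: [1.5, 1.3, 6.3]
gripper_width: 0.0176
```

Emit:
{"method": "apply_moves", "body": {"deltas": [[[0.1,0,-0.05,0,0,0],[0.15,0,-0.05,0,0,0],[0.15,0,-0.05,0,0,0],[0.15,0,-0.05,0,0,0]]]}}

```text
clock: 9.98
ee_pos: [0.5344, 0.1296, 0.0226]
eef_rot: [-3.141, 0.0, -0.477]
wrist_force: [4.7, 0.5, 1.7]
gripper_width: 0.0174
```

Emit:
{"method": "apply_moves", "body": {"deltas": [[[0.1,0,0,0,0,0],[0.15,0,0,0,0,0],[0.15,0,0,0,0,0],[0.15,0,0,0,0,0]]]}}

```text
clock: 10.32
ee_pos: [0.5357, 0.1288, 0.0226]
eef_rot: [-3.142, -0.0, -0.477]
wrist_force: [3.5, 1.0, 0.5]
gripper_width: 0.0178
```

Emit:
{"method": "apply_moves", "body": {"deltas": [[[0.1,0,0,0,0,0],[0.15,0,0,0,0,0],[0.15,0,0,0,0,0],[0.15,0,0,0,0,0]]]}}

```text
clock: 10.65
ee_pos: [0.536, 0.1285, 0.0226]
eef_rot: [3.141, 0.002, -0.477]
wrist_force: [-1.5, 2.6, 6.3]
gripper_width: 0.0179
```

Emit:
{"method": "apply_moves", "body": {"deltas": [[[0.1,0,0,0,0,0],[0.15,0,0,0,0,0],[0.15,0,0,0,0,0],[0.15,0,0,0,0,0]]]}}

```text
clock: 10.98
ee_pos: [0.536, 0.1285, 0.0225]
eef_rot: [3.141, 0.005, -0.477]
wrist_force: [-8.7, 5.9, 12.8]
gripper_width: 0.0176
```

The bone has reached the stop: the force reversed. I'll relax the command and open.

Emit:
{"method": "apply_moves", "body": {"deltas": [[[-0.1,0,0,0,0,0],[-0.2,0,0,0,0,0],[-0.2,0,0,0,0,0],[-0.2,0,0,0,0,0]]]}}

```text
clock: 11.32
ee_pos: [0.536, 0.1286, 0.0226]
eef_rot: [3.141, 0.001, -0.477]
wrist_force: [-0.2, 3.6, 5.4]
gripper_width: 0.0178
```

Emit:
{"method": "apply_moves", "body": {"deltas": [[[0,0,0,0,0,0],[0,0,0,0,0,0],[0,0,0,0,0,0],[0,0,0,0,0,0],[0,0,0,0,0,0],[0,0,0,0,0,0],[0,0,0,0,0,0],[0,0,0,0,0,0]]], "gripper": 0.6}}

```text
clock: 11.98
ee_pos: [0.5365, 0.1283, 0.0226]
eef_rot: [3.142, 0.0, -0.477]
wrist_force: [0.0, -0.1, 0.1]
gripper_width: 0.0555
```

Emit:
{"method": "apply_moves", "body": {"deltas": [[[0,0,-1,0,0,0],[0,0,-4,0,0,0],[0,0,-8,0,0,0],[0,0,-12,0,0,0],[0,0,-15,0,0,0],[4,0,-15,0,0,0],[8,0,-15,0,0,0],[12,0,-15,0,0,0],[16,0,-15,0,0,0],[20,0,-15,0,0,0],[20,0,-15,0,0,0],[20,0,-15,0,0,0]]]}}

```text
clock: 12.98
ee_pos: [0.7147, 0.035, 0.1705]
eef_rot: [3.14, 0.003, -0.479]
wrist_force: [-0.1, -0.3, 0.3]
gripper_width: 0.056
```

```bash
python3 - <<'E'
from h import *
for n in('scene','top'): grab(n,n+'7')
d=load('scene7');e=load('top7')
A=cv2.resize(d['image'][180:280,370:450],None,fx=5,fy=5,interpolation=cv2.INTER_CUBIC)
B=cv2.resize(e['image'][175:275,205:285],None,fx=5,fy=5,interpolation=cv2.INTER_CUBIC)
cv2.imwrite('pics/m7.png',np.hstack([A,B]))
E
```

```text
(no output)
```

View pics/m7.png

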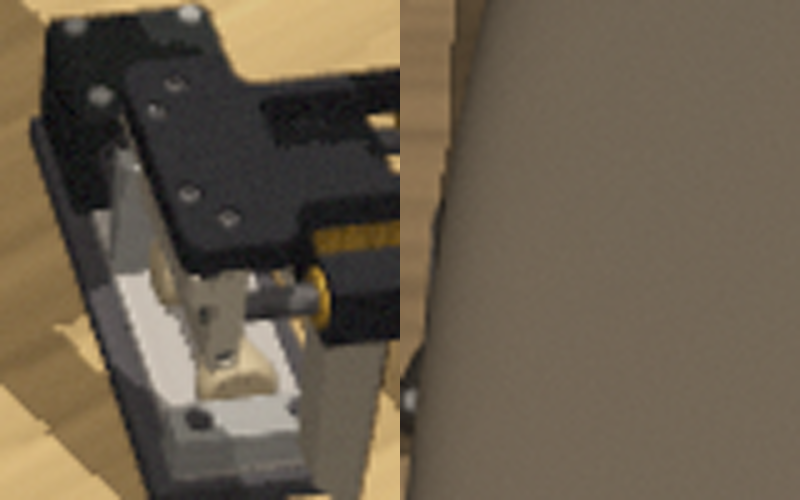

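The arm blocks both views, so I'm moving it aside.

Emit:
{"method": "apply_moves", "body": {"deltas": [[[-13.9,62.4,-8,0,0,0],[-13.9,62.4,-8,0,0,0],[-13.9,62.4,-8,0,0,0],[-13.9,62.4,-8,0,0,0],[-13.9,62.4,-8,0,0,0],[-13.9,62.4,-8,0,0,0],[-13.9,62.4,-8,0,0,0],[-13.9,62.4,-8,0,0,0],[-13.9,62.4,-8,0,0,0],[-13.9,62.4,-8,0,0,0],[-13.9,62.4,-8,0,0,0],[-13.9,62.4,-8,0,0,0],[-13.9,62.4,-8,0,0,0],[-13.9,62.4,-8,0,0,0],[-13.9,62.4,-8,0,0,0],[-13.9,62.4,-8,0,0,0],[-13.9,62.4,-8,0,0,0],[-13.9,62.4,-8,0,0,0],[-13.9,62.4,-8,0,0,0],[-13.9,62.4,-8,0,0,0]]]}}

```text
clock: 14.75
ee_pos: [0.3052, -0.4525, 0.253]
eef_rot: [-3.142, -0.001, -0.475]
wrist_force: [-0.3, 0.5, 0.1]
gripper_width: 0.0558
```

```bash
python3 - <<'E'
from h import *
for n in('scene','top'): grab(n,n+'8')
d=load('scene8');e=load('top8')
A=cv2.resize(d['image'][170:290,370:450],None,fx=5,fy=5,interpolation=cv2.INTER_CUBIC)
B=cv2.resize(e['image'][165:285,200:280],None,fx=5,fy=5,interpolation=cv2.INTER_CUBIC)
cv2.imwrite('pics/m8.png',np.hstack([A,B]))
# short bone unmoved? 
a=load('top0')['image'][145:190,350:385].astype(int);b=e['image'][145:190,350:385].astype(int);print('short diff',np.abs(a-b).max(),np.abs(a-b).mean(),manip.get_state()['clock'])
E
```

```text
short diff 6 1.8912169312169311 14.85
```

View pics/m8.png

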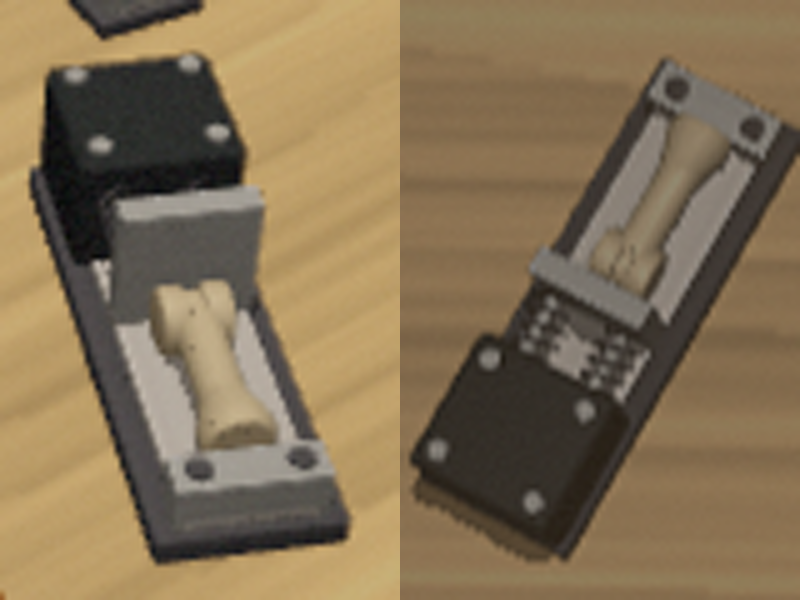

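The bone lies along the bed between the jaw (top view, front edge about (540–650, 248–320)) and the stop, parallel to the holder's long edge. The jaw has moved back about 17 mm from its closed position, and the arm is clear. Handing in.

```bash
python3 -c "
from h import *
job.sign_off();print(manip.get_state()['clock'])"
```

```text
the job is handed in; nothing more can be done
the job is handed in; nothing more can be done
```

The long bone is clamped lengthwise in the larger holder, knuckle end against the sprung jaw and broad end against the fixed stop. I handed the job in at about 15 s of the 35 s allowed; sign-off gave no verdict.

I gripped the bone by its shaft and pushed the jaw back about 25 mm with the knuckle end. I then lowered the bone onto the bed, backed it against the stop until the force reversed, let go, and moved the arm well clear.

**Last checks:**
- **Bone position:** in the final images it lies flat on the bed between jaw and stop, within about 1° of the holder's long edge.
- **Jaw:** it sits about 17 mm open, against 14 to 22 mm allowed. This was measured from the top image only.
- **Short bone:** comparing the start and final images of the spot where it lies shows no movement.
- **Arm:** forces were near zero after release, and the robot is touching nothing.

**Disagreement:** while the bone was in the gripper, the views differed by about 3 to 5 mm on where it sat along its length. The contacts with the jaw, bed and stop settled where it was. I did not measure its final position along or across the bed beyond looking at the images.

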